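Register the tube rack on the locating deck and lock it with the keeper

TASK

The microtube rack lies askew on the metal locating deck: slide it along the deck, without lifting it, until it sits square and fully home against both the back rail and the side rail. Then lift the keeper up off the two hooks of its stand and set its two legs into the deck's sockets in front of the rack, upright and fully down, so that it holds the rack in place against the rails. Let go, and leave the other things on the worktop where they are.

Things in the scene. Friction and masses are not known exactly. Their poses are not given: they have to be found in the camera images.
- deck: Fixed aluminium plate on the worktop, left or right, turned up to 0.1 rad. Origin at worktop level; x -67.5 to 78.5, y -100 to 100, top z = 24 mm; +x away from the robot, +y left. Dark rails stand 18 mm above the top: back rail along y at the far edge, front face at x = 62, y -34 to 96 mm; side rail along x at the left edge, inner face at y = 85, x -4 to 56 mm.
- rack_home (a point): Point on the deck's top at deck x = 28, y = 31, z = 24 mm, with the deck's axes: where the rack's origin lies when the rack touches both rails, its long sides along the back rail (y).
- keeper_seat (a point): On the deck's top at deck x = -15, y = 31 mm, deck's axes: where the keeper's origin lies when fully down, crossbar along y, its plate 3 mm in front of the registered rack (it cannot go down if the rack is not home). The two chamfered sockets, 16 x 16 mm through the 24 mm deck, are centred 40 mm either side of this point along y.
- rack: Microtube rack, 68 (x) x 108 (y) mm, flat sides 28 mm high, 35 mm with the tube caps, about 0.16 kg, loose on the deck. Origin at the centre of its underside; long sides along y. It starts 18 to 38 mm nearer the robot than its home and 20 to 45 mm to the right of it, turned up to 0.3 rad.
- stand: Fixed grey stand, base 115 x 180 x 12 mm, turned up to 0.25 rad. Origin on the worktop below the middle of the hook seats; +x away from the robot. Posts 12 mm thick, 162 mm high at x = 55, y = -70 and 70 mm; each has an 8 mm wire hook reaching to -x, seat top 125 mm high at x = 0, upturned tip at x = -22 mm up to 143 mm.
- keeper: Loose steel T-shaped keeper, 12 mm thick (x), about 0.22 kg, symmetric. Origin mid-shoulder (plate's lower edge). Plate 100 mm wide (y), z 0 to 55; crossbar 160 mm long (y), z 55 to 73 mm: grip it from above at the middle. Two 12 mm round legs with tapered ends at y = -40, 40 down to z = -20. Starts hanging upright by the crossbar's ends, origin 70 mm above the worktop.
- marker: Grey and black marker pen, 134 mm long, 14 mm thick, lying on the worktop between the deck and the stand. To be left alone. Origin at the centre of its underside.
- beaker: Clear beaker, 56 mm wide, 70 mm tall, to the left. To be left alone. Origin at the centre of its underside.
- tip_box: Pipette-tip box, 90 x 120 x 90 mm, far left. To be left alone. Origin at the centre of its underside.
- white_bottle: Reagent bottle with screw cap, 56 mm wide, 118 mm tall, to the right. To be left alone. Origin at the centre of its underside.
- dish: Flat round dish, 90 mm wide, 15 mm high, to the right. To be left alone. Origin at the centre of its underside.
- tape_roll: Roll of tape lying flat, 100 mm wide, 25 mm high, far right. To be left alone. Origin at the centre of its underside.

How it is judged:
On the way, in this order (a step that is already met when the one before it is completed fails the run):
1. the rack is home against both rails while the keeper still hangs on its hooks (x of rack in the frame of rack_home between -0.003 and 0.003 m and y of rack in the frame of rack_home between -0.003 and 0.003 m and z of rack in the frame of rack_home between -0.003 and 0.003 m and angle between the x axis of rack and the x axis of deck, either way round below 0.035 rad and z of keeper in the frame of stand between 0.06 and 0.08 m and horizontal distance between keeper and stand below 0.03 m), for 0.2 s.
2. the keeper has been lifted up off the hooks (z of keeper in the frame of stand above 0.095 m), for 0.1 s.
At the end, for the whole second after the job is handed in: The rack lies flat on the deck, within 3 mm of its home against both rails and square to them within 2 degrees; the keeper stands upright in the sockets, within 5 mm of its seat sideways, fully down within 3 mm, tilted less than 0.08 rad; both are at rest and released (x of rack in the frame of rack_home between -0.003 and 0.003 m and y of rack in the frame of rack_home between -0.003 and 0.003 m and z of rack in the frame of rack_home between -0.003 and 0.003 m and angle between the x axis of rack and the x axis of deck, either way round below 0.035 rad and x of keeper in the frame of keeper_seat between -0.005 and 0.005 m and y of keeper in the frame of keeper_seat between -0.005 and 0.005 m and z of keeper in the frame of keeper_seat between -0.003 and 0.003 m and angle between keeper's own z axis and vertical below 0.08 rad and linear speed of each of rack, keeper below 0.01 m/s); the robot touches nothing.
It fails at once if the rack is lifted off the deck by more than 12 mm (z of rack in the frame of deck above 0.036 m).
It fails at once if another thing on the worktop is moved by more than 30 mm (distance of any of marker, beaker, tip_box, white_bottle, dish, tape_roll from where it was at the start of the episode above 0.03 m).
It also fails if it takes over 72 s, if anything falls off the work surface, if the arm or the gripper's body presses on something with over 40 N, if the wrist force passes 120 N, or if a joint passes its speed limit or range.

ROBOT

A 6-joint arm with a two-finger parallel gripper is mounted at the origin on a cart in front of the work surface, level with it; the furniture and walls round the work are solid. World frame = base frame: x ahead of the robot, y to its left, z up, the work surface at z = 0. Lengths are in m, angles in rad, forces in N, time in s.
With the tool pointing down it reaches from about 0.275 to 0.75 m from the base axis. Payload 10.2 kg.
Tool frame: the origin (TCP) lies at the very end of the fingers, on their centre line; the grasp point (between the pads) lies 19 mm behind it; z points along the fingers, x is the direction in which the jaws open and shut, and the axes are right-handed (so a half turn about z gives the same grasp; the last joint's range is limited). The gripper opens to 88 mm and grips with 3 to 60 N. Pads are 18 mm wide; open, the fingers measure 123 mm over their backs; the gripper's body (75 mm by 187 mm) begins 45 mm behind the grasp point.
Start: joints at [1.082, 0.313, 1.498, -0, 1.331, -0.223], TCP at [0.138, 0.507, 0.239] pointing down, gripper open.
Joint ranges: [-2.94, 2.94], [-0.97, 2.17], [0.19, 2.56], [-1.23, 4.37], [0.02, 3.11], [-2.88, 2.88]. Speed limits (rad/s): [2.39, 2.39, 3.01, 3.14, 3.14, 3.14].

INTERFACE

Orientations are given as a rotation vector (axis times angle).
In Python, from station import robot, eyes, find_in gives the robot as it stands.
- The arm moves only by the tool servo_tool, never from a script. Its argument "targets" is a list of rows, each an object of numbers: "tx", "ty", "tz": the shift along the tool's x, y, z in mm; "rx", "ry", "rz": the turn, a rotation vector about the tool's x, y, z in degrees; "fingers": the finger opening in mm, from 0 to 88.1. In form: [{"tx": .., "ty": .., "tz": .., "rx": .., "ry": .., "rz": .., "fingers": ..}, ...]. A call has 1 to 20 rows; each row is the pose to reach, as a shift and turn from the pose measured when the call began, along the tool's axes at that moment; what a row does not reach only later rows make up. A row lasts 1/8 s, in which the tool goes at most 62.5 mm and 10.7 degrees, less where a joint would pass 70% of its speed; a pose out of reach is approached as far as the arm can. A call with a gripper value outside its range is refused whole. The fingers move at their own pace and stop on an object; "squeeze" is the grip in N (left out, the last holds). Time passes only in rows, so rows that repeat a pose let the fingers close. It gives the time, the measured TCP pose, the force and the opening at its end, in the units of the state.
- robot.get_state(): the state, without advancing time (a new reading comes with each control period).
- eyes.snapshot(name): name is "side" or "top"; returns a dict with "img" (420x560x3 uint8, red, green, blue), "fovy" (degrees; the focal length in pixels is half the picture's height over the tangent of half this angle, whatever the lens; pixels are square), "cx", "cy" (the principal point, pixels), "k1" (the pictures are not rectified: a ray, as slopes to the right and down, at radius r is drawn at 1 + k1 r^2 times it, then the intrinsics apply), "cam_to_world" (4x4, takes a point from camera to world coordinates). Camera axes: x right, y up, looking along -z (the intrinsics and any distortion apply to the point x, -y, -z); pixel columns grow to the right and rows downward; lengths in m; the calibration is good to about 2 mm. A picture is of the moment at which its call begins. There is no depth.
- robot.job_done(): hands the job in, once; it reports no verdict.
Trained networks look in a picture, given as the dict that the camera call returned (one of the last four; its "shot" number tells which), for a name from the list of things; names that differ only in an ending like _2 or _b are one class to them, and where a whole thing is asked for, a point or a joint stands for the part that bears it (a point fixed in the world has none). Each returns a list of dicts, best first, with "p" (0 to 1); they miss things now and then, are a little off and sometimes report something else, mostly with a low value. They report only what shows in the picture. A call takes as long as a camera call.
- find_in(picture, query): "pixel" ([column, row] in pixels, amid what is visible of it).
The state is a dict: "time": time; "qpos": joint angles; "dq": joint speeds; "joint_torque": joint torques, N m; "position": TCP position; "eef_rot": TCP orientation; "ft_force": force on the tool from outside, world axes, zero at the start; "torque": the same for the moment, N m; "finger_gap": finger opening in m.
Only numpy, scipy, OpenCV 4.12 (cv2) and the standard library are available. Lean on these libraries where they do the work, as an engineer would, in place of code of your own. Each camera call takes 0.05 s, during which the arm holds its last target. There are 200 camera calls.

## Working session

There is one attempt and no reset: what is moved stays moved. The work goes in short steps, Python scripts to look and compute and a tool call to move; the robot and the scene stay as the last step left them, time stands still between calls to the robot, and variables do not carry over. Pictures are saved under pics/ and viewed, about 8 in all and at most 12, crops included, and the job is handed in when it is done.

Besides the shell and the picture viewer there is one more tool, called after "Emit:" as name([rows], argument=value, ...), one row to a line, values as JSON. servo_tool: Moves the arm, as the interface text tells. Its arguments: {"type":"object","properties":{"targets":{"type":"array"},"squeeze":{"type":"number"}},"required":["targets"]}

```bash
mkdir -p pics; ls
cat > h.py <<'E'
import numpy as np, cv2
from scipy.spatial.transform import Rotation as R
from station import robot, eyes, find_in
def snap(n,fn=None):
    s=eyes.snapshot(n)
    if fn: cv2.imwrite('pics/'+fn,s['img'][:,:,::-1])
    return s
def proj(s,P):
    P=np.atleast_2d(P).astype(float); T=np.linalg.inv(s['cam_to_world'])
    c=P@T[:3,:3].T+T[:3,3]; u=c[:,0]/-c[:,2]; v=-c[:,1]/-c[:,2]
    f=210/np.tan(np.radians(s['fovy'])/2); k=1+s['k1']*(u*u+v*v)
    return np.c_[s['cx']+f*u*k, s['cy']+f*v*k]
def unproj(s,px,z):
    f=210/np.tan(np.radians(s['fovy'])/2)
    d=(np.array(px,float)-[s['cx'],s['cy']])/f; u=d.copy()
    for _ in range(30): u=d/(1+s['k1']*(u@u))
    T=s['cam_to_world']; r=T[:3,:3]@np.array([u[0],-u[1],-1]); o=T[:3,3]
    return o+r*(z-o[2])/r[2]
E
python3 - <<'E'
from h import *
print(robot.get_state())
for n in('top','side'):
    s=snap(n,n+'0.png'); print(n,s['fovy'],s['cx'],s['cy'],s['k1'],s['cam_to_world'].round(3).tolist())
    for q in['deck','rack','stand','keeper','marker','beaker','white_bottle','dish']:
        r=find_in(s,q); print(q,[(np.round(a['pixel']).tolist(),round(a['p'],2)) for a in r[:2]])
E
```

```text
pics
{'time': 0.0, 'qpos': array([ 1.08161299e+00,  3.13429898e-01,  1.49842050e+00,  7.53854549e-06,
        1.33099153e+00, -2.23412295e-01]), 'dq': array([ 1.58641970e-03,  4.21477680e-04,  3.62238561e-04, -1.18897604e-04,
        3.91781357e-05,  4.39465358e-04]), 'joint_torque': array([ 1.69456685e-03, -4.02211404e+01, -2.52273005e+01,  6.94861240e-02,
        3.52412334e-02, -7.19019272e-05]), 'position': array([0.13779365, 0.506346  , 0.2381776 ]), 'eef_rot': array([ 2.49577958e+00,  1.90721311e+00, -1.78893836e-03]), 'ft_force': array([ 0.07622123,  0.33760382, -0.31071631]), 'torque': array([ 0.00353067,  0.01508025, -0.0162906 ]), 'finger_gap': 0.0884170809173745}
top 54.04931696230249 283.9224399000833 210.81758219049425 -0.05934591054597512 [[0.083, 0.891, -0.447, -0.072], [-0.997, 0.077, -0.032, -0.064], [0.006, 0.448, 0.894, 1.275], [0.0, 0.0, 0.0, 1.0]]
deck [([339.0, 232.0], 0.73), ([411.0, 240.0], 0.61)]
rack [([340.0, 224.0], 0.58), ([340.0, 235.0], 0.42)]
stand [([224.0, 216.0], 0.62), ([216.0, 205.0], 0.59)]
keeper [([218.0, 202.0], 0.73)]
marker [([278.0, 221.0], 0.68)]
beaker [([161.0, 216.0], 0.72)]
white_bottle []
dish [([414.0, 242.0], 0.98)]
side 50.077140337446885 284.559380911924 210.22163066157023 0.050392596142741816 [[0.348, 0.481, -0.805, -1.004], [-0.938, 0.176, -0.3, -0.552], [-0.003, 0.859, 0.512, 1.045], [0.0, 0.0, 0.0, 1.0]]
deck [([339.0, 236.0], 0.72)]
rack [([336.0, 229.0], 0.54)]
stand [([253.0, 216.0], 0.61)]
keeper [([246.0, 198.0], 0.71)]
marker [([290.0, 224.0], 0.62)]
beaker [([202.0, 207.0], 0.66)]
white_bottle [([389.0, 227.0], 0.61)]
dish [([398.0, 252.0], 0.64)]
```

Run:
```python
import cv2
a=cv2.imread('pics/top0.png')[150:290,140:440]; cv2.imwrite('pics/t0c.png',cv2.resize(a,None,fx=2.66,fy=2.66,interpolation=cv2.INTER_CUBIC))
a=cv2.imread('pics/side0.png')[150:290,160:440]; cv2.imwrite('pics/s0c.png',cv2.resize(a,None,fx=2.85,fy=2.85,interpolation=cv2.INTER_CUBIC))
```

```text
(no output)
```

View pics/t0c.png

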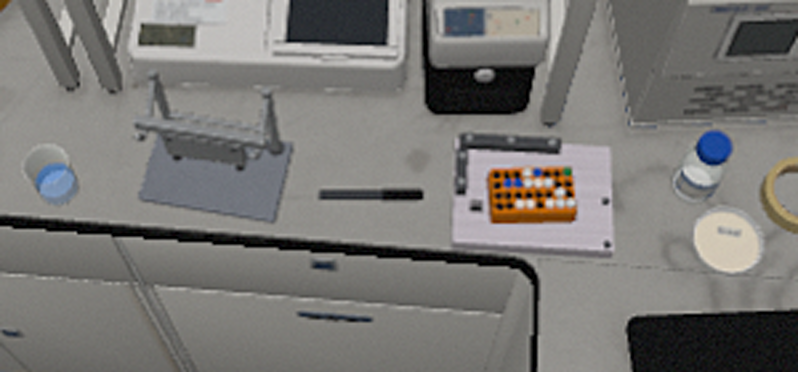

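View pics/s0c.png

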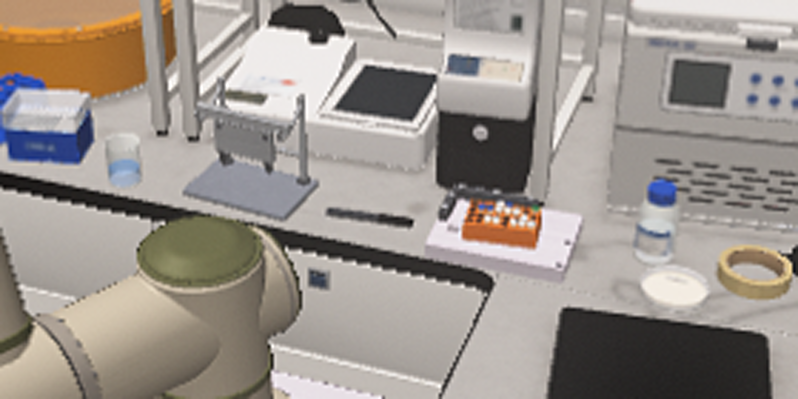

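```bash
cat > fit.py <<'E'
from h import *
from scipy.optimize import minimize
def X(p,L):  # local pts (mm) -> world
    c,s=np.cos(p[2]),np.sin(p[2]); L=np.array(L,float)/1000
    return np.c_[p[0]+c*L[...,0]-s*L[...,1],p[1]+s*L[...,0]+c*L[...,1],L[...,2]]
def box(x0,x1,y0,y1,z0,z1): return [(x,y,z) for x in(x0,x1) for y in(y0,y1) for z in(z0,z1)]
def edge_score(p,segs,ims,n=40):
    sc=0
    for s,gx,gy in ims:
        for a,b in segs:
            t=np.linspace(0.05,.95,n)[:,None]; P=np.array(a)*(1-t)+np.array(b)*t
            q=proj(s,X(p,P)).astype(np.float32)
            d=q[-1]-q[0]; d/=np.linalg.norm(d)
            m=lambda g: cv2.remap(g,q[:,0].reshape(1,-1),q[:,1].reshape(1,-1),cv2.INTER_LINEAR)[0]
            sc+=abs((m(gx)*-d[1]+m(gy)*d[0]).mean())*np.linalg.norm(q[-1]-q[0])
    return sc
def prep(s,ch=None,sig=1.0):
    g=cv2.cvtColor(s['img'],cv2.COLOR_RGB2GRAY).astype(np.float32) if ch is None else ch(s['img'].astype(np.float32))
    g=cv2.GaussianBlur(g,(0,0),sig); return s,cv2.Sobel(g,5,1,0),cv2.Sobel(g,5,0,1)
def fit(p0,segs,snaps,rng=(.02,.02,.1),ch=None,free=(1,1,1)):
    best=np.array(p0,float)
    for sig,k in((2,1),(1,.3),(.7,.1)):
        ims=[prep(s,ch,sig) for s in snaps]
        g=[np.linspace(-r*k,r*k,9) if f else [0.] for r,f in zip(rng,free)]
        c=[best+[a,b,d] for a in g[0] for b in g[1] for d in g[2]]
        best=max(c,key=lambda p:edge_score(p,segs,ims,15))
    r=minimize(lambda p:-edge_score(p,segs,ims),best,method='Nelder-Mead',options=dict(initial_simplex=best+np.array([[0,0,0],[.002,0,0],[0,.002,0],[0,0,.01]])))
    return r.x,-r.fun
DECK=[((-67.5,-100,24),(-67.5,100,24)),((-67.5,-100,0),(-67.5,100,0)),((-67.5,-100,24),(78.5,-100,24)),((-67.5,100,24),(-10,100,24)),
 ((62,-34,42),(62,96,42)),((78.5,-34,42),(78.5,96,42)),((-4,85,42),(56,85,42)),((78.5,-100,24),(78.5,-40,24))]
RACK=lambda b:[((-34,-54,b),(-34,54,b)),((-34,-54,b+28),(-34,54,b+28)),((-34,-54,b+28),(34,-54,b+28)),((-34,54,b+28),(34,54,b+28)),((34,-54,b+28),(34,54,b+28))]
B=70
STAND=[((-57.5,-90,12),(-57.5,90,12)),((-57.5,-90,0),(-57.5,90,0))]
KEEP=[((-6,-80,143),(-6,80,143)),((6,-80,143),(6,80,143)),((-6,-80,125),(-6,80,125)),((-6,-50,70),(-6,50,70)),((-6,-50,70),(-6,-50,125)),((-6,50,70),(-6,50,125))]
def draw(s,items,fn,crop,k):
    x0,y0,x1,y1=crop; im=cv2.resize(s['img'][y0:y1,x0:x1,::-1],None,fx=k,fy=k,interpolation=cv2.INTER_CUBIC)
    for p,segs,col in items:
        for a,b in segs:
            q=((proj(s,X(p,np.array([a,b])))-[x0,y0]+.5)*k-.5).round().astype(int); cv2.line(im,tuple(map(int,q[0])),tuple(map(int,q[1])),col,1)
    cv2.imwrite('pics/'+fn,im)
ORANGE=lambda i:i[:,:,0]-i[:,:,2]
E
python3 - <<'E'
from fit import *
T=snap('top');S=snap('side')
f=lambda x,y,z:unproj(T,(140+x/2.66,150+y/2.66),z).round(3)
nl,nr,fr=f(453,245,.024),f(612,251,.024),f(610,146,.024)
print('deck',nl,nr,fr); yaw=np.arctan2(*( (nl-nr)[[0,1]]*[-1,1])); c=(nl+nr)/2; 
p0=[c[0]+.0675*np.cos(yaw),c[1]+.0675*np.sin(yaw),yaw]
pd,sc=fit(p0,DECK,[T,S]); print(p0,pd,sc)
for v in(T,S): print(fit(pd,DECK,[v],(.006,.006,.03)))
a,b,c,d=f(490,221,.024),f(577,219,.024),f(571,168,.052),f(489,171,.052); print('rack',a,b,c,d)
ctr=(a+b+c+d)/4; ctr=ctr[:2]; yw=np.arctan2(-(a-b)[0],(a-b)[1])
pr,sc=fit([*ctr,yw],RACK(24),[T,S],ch=ORANGE); print(ctr,yw,pr,sc)
a,b=f(138,126,.143),f(284,146,.143); yk=np.arctan2(-(a-b)[0],(a-b)[1]); c=(a+b)/2
sb=[f(140,200,.0),f(277,219,.0),f(292,145,0.012)]; print('keeper',a,b,np.linalg.norm(a-b),'standbase',sb,yk)
pk,sc=fit([c[0],c[1],yk],KEEP,[T,S]); print(pk,sc)
for v in(T,S): print(fit(pk,KEEP,[v],(.006,.006,.03)))
it=[(pd,DECK,(0,255,0)),(pr,RACK(24),(255,0,0)),(pk,KEEP,(0,0,255)),(pk,STAND,(255,255,0))]
draw(T,it,'t1.png',(180,160,380,260),4); draw(S,it,'s1.png',(215,165,375,265),5)
cd,sd=np.cos(pd[2]),np.sin(pd[2]); d=pr[:2]-pd[:2]; print('rack in deck mm',1000*np.array([cd*d[0]+sd*d[1],-sd*d[0]+cd*d[1]]),pr[2]-pd[2])
E
```

```text
deck [ 0.448 -0.115  0.024] [ 0.456 -0.311  0.024] [ 0.603 -0.31   0.024]
[np.float64(0.519443843584289), np.float64(-0.2102471900577841), np.float64(0.04079368286786544)] [ 0.51963067 -0.21071209  0.04349696] 59480.2421875
(array([ 0.51810895, -0.21129742,  0.06507862]), np.float64(36487.48828125))
(array([ 0.52120777, -0.20909235,  0.03349602]), np.float64(24937.609375))
rack [ 0.484 -0.159  0.024] [ 0.496 -0.268  0.024] [ 0.552 -0.256  0.052] [ 0.539 -0.153  0.052]
[ 0.51775 -0.209  ] 0.10965017216891008 [ 0.51997852 -0.20666162  0.11476843] 46728.7578125
keeper [0.517 0.267 0.143] [0.506 0.093 0.143] 0.17434735443934907 standbase [array([0.485, 0.287, 0.   ]), array([0.474, 0.108, 0.   ]), array([0.575, 0.101, 0.012])] -0.06313437338008836
[ 0.52001651  0.19294717 -0.07689403] 26400.50390625
(array([ 0.52003402,  0.19292287, -0.09042588]), np.float64(12121.505859375))
(array([ 0.51803198,  0.19272425, -0.00253507]), np.float64(15297.486328125))
rack in deck mm [0.52365155 4.03151981] 0.07127147355954035
```

```bash
python3 -c "
import cv2,numpy as np
a=cv2.imread('pics/t1.png')[:300];b=cv2.imread('pics/s1.png')[:,:800][100:400];print(a.shape,b.shape);cv2.imwrite('pics/c1.png',np.vstack([a,b]))"
```

```text
(300, 800, 3) (300, 800, 3)
```

View pics/c1.png

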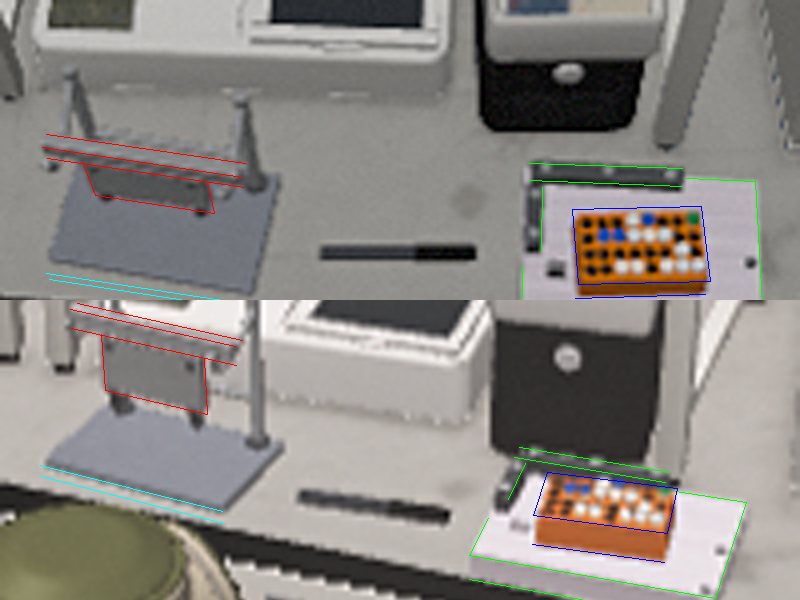

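```bash
cat >> fit.py <<'E'
PD=np.array([.5196,-.2107,.0435])
def w(p,x,y): return X(p,[[x,y,0]])[0,:2]
def to(pos,yaw,jaw='y',st=None):
    """tool-frame shift mm & turn deg to reach world pos with jaw axis along local y/x of yaw frame"""
    st=st or robot.get_state(); R0=R.from_rotvec(st['eef_rot']); M=R0.as_matrix()
    a=yaw+(np.pi/2 if jaw=='y' else 0); out=[]
    for k in(0,np.pi):
        x=np.array([np.cos(a+k),np.sin(a+k),0]); z=np.array([0,0,-1.]); G=R.from_matrix(np.c_[x,np.cross(z,x),z])
        out.append((R0.inv()*G).as_rotvec(degrees=True))
    d=M.T@(np.array(pos)-st['position'])*1000
    o=sorted(out,key=np.linalg.norm); print('shift',d.round(1),'turn',o[0].round(1),'| alt',o[1].round(1)); return d
E
python3 - <<'E'
from fit import *
T=snap('top')
for n,q in(('machL',(300,192)),('machR',(340,192)),('post',(347,197)),('bottle',(402,221)),('marker',(278,221))): print(n,unproj(T,q,0).round(3))
st=robot.get_state(); print(R.from_rotvec(st['eef_rot']).as_matrix().round(3))
for x,y,z in((-90,4,.15),(-90,4,.032)): 
    q=w(PD,x,y); print(q); to([*q,z],PD[2])
E
```

```text
machL [ 0.646 -0.069  0.   ]
machR [ 0.658 -0.211  0.   ]
post [ 0.64  -0.236  0.   ]
bottle [ 0.563 -0.427  0.   ]
marker [ 0.526 -0.002 -0.   ]
[[ 0.263  0.965  0.   ]
 [ 0.965 -0.263 -0.   ]
 [-0.     0.    -1.   ]]
[ 0.42951119 -0.21061755]
shift [-615.4  469.7   88.7] turn [  0.    0.  -17.7] | alt [  0.   -0.  162.3]
[ 0.42951119 -0.21061755]
shift [-615.4  469.7  206.7] turn [  0.    0.  -17.7] | alt [  0.   -0.  162.3]
```

Emit:
servo_tool([
  {"tx": -615,"ty": 470,"tz": 20,"rz": -17.7,"fingers": 50},
  {"tx": -615,"ty": 470,"tz": 20,"rz": -17.7,"fingers": 50},
  {"tx": -615,"ty": 470,"tz": 20,"rz": -17.7,"fingers": 50},
  {"tx": -615,"ty": 470,"tz": 20,"rz": -17.7,"fingers": 50},
  {"tx": -615,"ty": 470,"tz": 20,"rz": -17.7,"fingers": 50},
  {"tx": -615,"ty": 470,"tz": 20,"rz": -17.7,"fingers": 50},
  {"tx": -615,"ty": 470,"tz": 20,"rz": -17.7,"fingers": 50},
  {"tx": -615,"ty": 470,"tz": 20,"rz": -17.7,"fingers": 50},
  {"tx": -615,"ty": 470,"tz": 20,"rz": -17.7,"fingers": 50},
  {"tx": -615,"ty": 470,"tz": 20,"rz": -17.7,"fingers": 50},
  {"tx": -615,"ty": 470,"tz": 20,"rz": -17.7,"fingers": 50},
  {"tx": -615,"ty": 470,"tz": 20,"rz": -17.7,"fingers": 50},
  {"tx": -615,"ty": 470,"tz": 20,"rz": -17.7,"fingers": 50},
  {"tx": -615,"ty": 470,"tz": 100,"rz": -17.7,"fingers": 50},
  {"tx": -615,"ty": 470,"tz": 150,"rz": -17.7,"fingers": 50},
  {"tx": -615,"ty": 470,"tz": 150,"rz": -17.7,"fingers": 50},
])

```text
invalid input at $.targets[0]: expected keys tx, ty, tz, rx, ry, rz, fingers
```

Emit:
servo_tool([
  {"tx": -615,"ty": 470,"tz": 20,"rx": 0,"ry": 0,"rz": -17.7,"fingers": 50},
  {"tx": -615,"ty": 470,"tz": 20,"rx": 0,"ry": 0,"rz": -17.7,"fingers": 50},
  {"tx": -615,"ty": 470,"tz": 20,"rx": 0,"ry": 0,"rz": -17.7,"fingers": 50},
  {"tx": -615,"ty": 470,"tz": 20,"rx": 0,"ry": 0,"rz": -17.7,"fingers": 50},
  {"tx": -615,"ty": 470,"tz": 20,"rx": 0,"ry": 0,"rz": -17.7,"fingers": 50},
  {"tx": -615,"ty": 470,"tz": 20,"rx": 0,"ry": 0,"rz": -17.7,"fingers": 50},
  {"tx": -615,"ty": 470,"tz": 20,"rx": 0,"ry": 0,"rz": -17.7,"fingers": 50},
  {"tx": -615,"ty": 470,"tz": 20,"rx": 0,"ry": 0,"rz": -17.7,"fingers": 50},
  {"tx": -615,"ty": 470,"tz": 20,"rx": 0,"ry": 0,"rz": -17.7,"fingers": 50},
  {"tx": -615,"ty": 470,"tz": 20,"rx": 0,"ry": 0,"rz": -17.7,"fingers": 50},
  {"tx": -615,"ty": 470,"tz": 20,"rx": 0,"ry": 0,"rz": -17.7,"fingers": 50},
  {"tx": -615,"ty": 470,"tz": 20,"rx": 0,"ry": 0,"rz": -17.7,"fingers": 50},
  {"tx": -615,"ty": 470,"tz": 20,"rx": 0,"ry": 0,"rz": -17.7,"fingers": 50},
  {"tx": -615,"ty": 470,"tz": 100,"rx": 0,"ry": 0,"rz": -17.7,"fingers": 50},
  {"tx": -615,"ty": 470,"tz": 150,"rx": 0,"ry": 0,"rz": -17.7,"fingers": 50},
  {"tx": -615,"ty": 470,"tz": 150,"rx": 0,"ry": 0,"rz": -17.7,"fingers": 50},
])

```text
time: 3.05
position: [0.4283, -0.2091, 0.0862]
eef_rot: [-2.168, -2.263, 0.001]
ft_force: [-0.8, -0.2, 1.4]
finger_gap: 0.05
```

Emit:
servo_tool([
  {"tx": 0,"ty": 0,"tz": 40,"rx": 0,"ry": 0,"rz": 0,"fingers": 50},
  {"tx": 0,"ty": 0,"tz": 53,"rx": 0,"ry": 0,"rz": 0,"fingers": 50},
  {"tx": 0,"ty": 15,"tz": 53,"rx": 0,"ry": 0,"rz": 0,"fingers": 50},
  {"tx": 0,"ty": 25,"tz": 53,"rx": 0,"ry": 0,"rz": 0,"fingers": 50},
  {"tx": 0,"ty": 35,"tz": 53,"rx": 0,"ry": 0,"rz": 0,"fingers": 50},
  {"tx": 0,"ty": 42,"tz": 53,"rx": 0,"ry": 0,"rz": 0,"fingers": 50},
  {"tx": 0,"ty": 49,"tz": 53,"rx": 0,"ry": 0,"rz": 0,"fingers": 50},
  {"tx": 0,"ty": 55,"tz": 53,"rx": 0,"ry": 0,"rz": 0,"fingers": 50},
  {"tx": 0,"ty": 60,"tz": 53,"rx": 0,"ry": 0,"rz": 0,"fingers": 50},
  {"tx": 0,"ty": 64,"tz": 53,"rx": 0,"ry": 0,"rz": 0,"fingers": 50},
  {"tx": 0,"ty": 67,"tz": 53,"rx": 0,"ry": 0,"rz": 0,"fingers": 50},
  {"tx": 0,"ty": 67,"tz": 53,"rx": 0,"ry": 0,"rz": 0,"fingers": 50},
])

```text
time: 4.55
position: [0.4952, -0.206, 0.0328]
eef_rot: [-2.168, -2.264, 0.0]
ft_force: [-0.3, 0.3, -0.0]
finger_gap: 0.0502
```

Run:
```python
from fit import *
T=snap('top','x.png');S=snap('side')
p,sc=fit([.53,-.207,.06],RACK(24),[T,S],ch=ORANGE)
c,s=np.cos(PD[2]),np.sin(PD[2]); d=p[:2]-PD[:2]; print(p,1000*np.array([c*d[0]+s*d[1],-s*d[0]+c*d[1]]),p[2]-PD[2])
draw(T,[(PD,DECK,(0,255,0)),(p,RACK(24),(255,0,0))],'t2.png',(290,180,390,260),7)
```

```text
[ 0.54693157 -0.20898248  0.12129907] [27.38039977  0.52734809] 0.07779906676548447
```

View pics/t2.png

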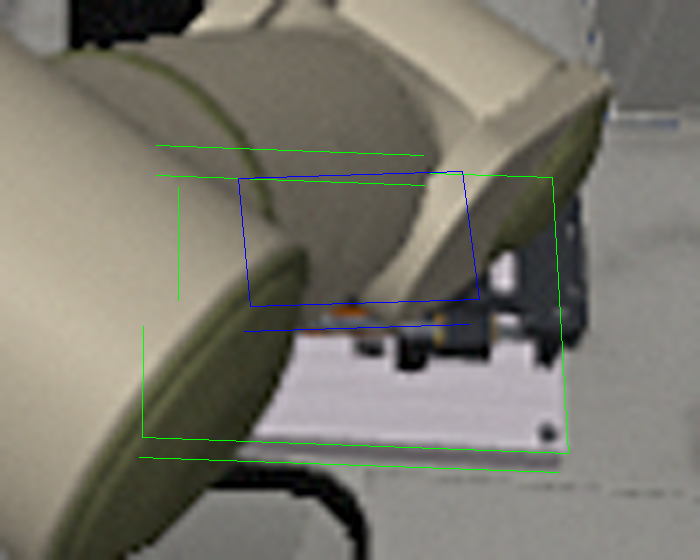

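Emit:
servo_tool([
  {"tx": 0,"ty": 2,"tz": 0,"rx": 0,"ry": 0,"rz": 0,"fingers": 50},
  {"tx": 0,"ty": 4,"tz": 0,"rx": 0,"ry": 0,"rz": 0,"fingers": 50},
  {"tx": 0,"ty": 6,"tz": 0,"rx": 0,"ry": 0,"rz": 0,"fingers": 50},
  {"tx": 0,"ty": 6,"tz": 0,"rx": 0,"ry": 0,"rz": 0,"fingers": 50},
])

```text
time: 5.15
position: [0.5012, -0.2057, 0.0328]
eef_rot: [-2.169, -2.264, 0.0]
ft_force: [-0.6, 0.0, 0.2]
finger_gap: 0.0502
```

Emit:
servo_tool([
  {"tx": 0,"ty": 1,"tz": 0,"rx": 0,"ry": 0,"rz": 0,"fingers": 50},
  {"tx": 0,"ty": 2,"tz": 0,"rx": 0,"ry": 0,"rz": 0,"fingers": 50},
  {"tx": 0,"ty": 2,"tz": 0,"rx": 0,"ry": 0,"rz": 0,"fingers": 50},
])

```text
time: 5.52
position: [0.5033, -0.2056, 0.0327]
eef_rot: [-2.169, -2.264, 0.0]
ft_force: [-0.5, 0.2, -0.4]
finger_gap: 0.0499
```

Emit:
servo_tool([
  {"tx": 0,"ty": 1,"tz": 0,"rx": 0,"ry": 0,"rz": 0,"fingers": 50},
  {"tx": 0,"ty": 1.5,"tz": 0,"rx": 0,"ry": 0,"rz": 0,"fingers": 50},
  {"tx": 0,"ty": 1.5,"tz": 0,"rx": 0,"ry": 0,"rz": 0,"fingers": 50},
])

```text
time: 5.9
position: [0.5043, -0.2055, 0.0327]
eef_rot: [-2.168, -2.263, 0.001]
ft_force: [-4.8, 0.6, 2.6]
finger_gap: 0.0502
```

Emit:
servo_tool([
  {"tx": 0,"ty": 1,"tz": 0,"rx": 0,"ry": 0,"rz": 0,"fingers": 50},
  {"tx": 0,"ty": 1.5,"tz": 0,"rx": 0,"ry": 0,"rz": 0,"fingers": 50},
  {"tx": 0,"ty": 1.5,"tz": 0,"rx": 0,"ry": 0,"rz": 0,"fingers": 50},
])

```text
time: 6.28
position: [0.5044, -0.2054, 0.0328]
eef_rot: [-2.166, -2.261, 0.004]
ft_force: [-10.5, -0.3, 6.7]
finger_gap: 0.0501
```

Emit:
servo_tool([
  {"tx": 0,"ty": -20,"tz": 0,"rx": 0,"ry": 0,"rz": 0,"fingers": 50},
  {"tx": 0,"ty": -20,"tz": -50,"rx": 0,"ry": 0,"rz": 0,"fingers": 32},
  {"tx": -40,"ty": -20,"tz": -75,"rx": 0,"ry": 0,"rz": 10,"fingers": 32},
  {"tx": -85,"ty": 0,"tz": -75,"rx": 0,"ry": 0,"rz": 20,"fingers": 32},
  {"tx": -85,"ty": 23,"tz": -75,"rx": 0,"ry": 0,"rz": 30,"fingers": 32},
  {"tx": -85,"ty": 23,"tz": -75,"rx": 0,"ry": 0,"rz": 40,"fingers": 32},
  {"tx": -85,"ty": 23,"tz": -75,"rx": 0,"ry": 0,"rz": 50,"fingers": 32},
  {"tx": -85,"ty": 23,"tz": -75,"rx": 0,"ry": 0,"rz": 60,"fingers": 32},
  {"tx": -85,"ty": 23,"tz": -75,"rx": 0,"ry": 0,"rz": 70,"fingers": 32},
  {"tx": -85,"ty": 23,"tz": -75,"rx": 0,"ry": 0,"rz": 80,"fingers": 32},
  {"tx": -85,"ty": 23,"tz": -75,"rx": 0,"ry": 0,"rz": 90,"fingers": 32},
  {"tx": -85,"ty": 23,"tz": -75,"rx": 0,"ry": 0,"rz": 90,"fingers": 32},
])

```text
time: 7.78
position: [0.5319, -0.2898, 0.107]
eef_rot: [-3.135, -0.069, 0.014]
ft_force: [0.2, -0.0, 0.6]
finger_gap: 0.0317
```

Run:
```python
from fit import *
print(robot.get_state()['qpos'].round(2)); to([*w(PD,8,-80),.033],PD[2],'x')
S=snap('side','s3.png')
draw(S,[(PD,DECK,(0,255,0)),([*w(PD,28,4),PD[2]],RACK(24),(255,0,0))],'s3.png',(290,180,390,260),7)
```

```text
[-0.69  0.62  1.39 -0.    1.14 -0.73]
shift [-0.2  0.9 74. ] turn [-0.3  0.5  0. ] | alt [  -0.8   -0.5 -179.9]
```

View pics/s3.png

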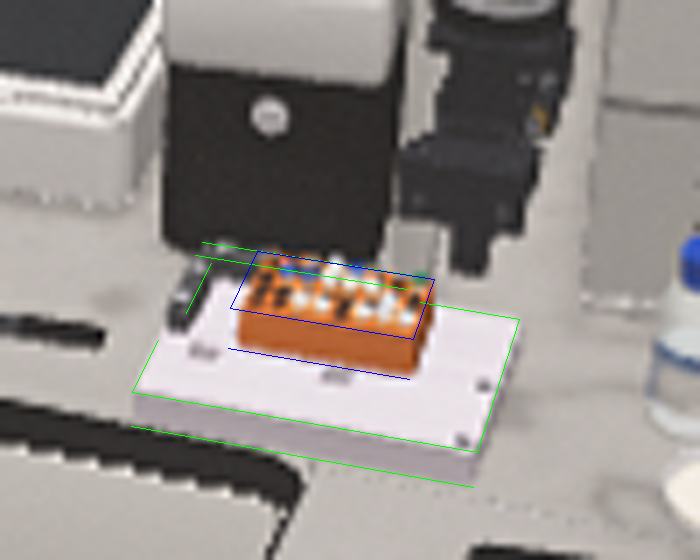

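Emit:
servo_tool([
  {"tx": 0,"ty": 0,"tz": 50,"rx": -0.3,"ry": 0.5,"rz": 0,"fingers": 32},
  {"tx": 0,"ty": 0,"tz": 74,"rx": -0.3,"ry": 0.5,"rz": 0,"fingers": 32},
  {"tx": 0,"ty": 0,"tz": 74,"rx": -0.3,"ry": 0.5,"rz": 0,"fingers": 32},
  {"tx": 0,"ty": -10,"tz": 74,"rx": -0.3,"ry": 0.5,"rz": 0,"fingers": 32},
  {"tx": 0,"ty": -17,"tz": 74,"rx": -0.3,"ry": 0.5,"rz": 0,"fingers": 32},
  {"tx": 0,"ty": -24,"tz": 74,"rx": -0.3,"ry": 0.5,"rz": 0,"fingers": 32},
  {"tx": 0,"ty": -31,"tz": 74,"rx": -0.3,"ry": 0.5,"rz": 0,"fingers": 32},
  {"tx": 0,"ty": -36,"tz": 74,"rx": -0.3,"ry": 0.5,"rz": 0,"fingers": 32},
  {"tx": 0,"ty": -40,"tz": 74,"rx": -0.3,"ry": 0.5,"rz": 0,"fingers": 32},
  {"tx": 0,"ty": -42,"tz": 74,"rx": -0.3,"ry": 0.5,"rz": 0,"fingers": 32},
  {"tx": 0,"ty": -42,"tz": 74,"rx": -0.3,"ry": 0.5,"rz": 0,"fingers": 32},
])

```text
time: 9.2
position: [0.5291, -0.2472, 0.0331]
eef_rot: [-3.14, -0.073, 0.001]
ft_force: [-0.7, 0.2, 0.6]
finger_gap: 0.032
```

Emit:
servo_tool([
  {"tx": 0,"ty": -1,"tz": 0,"rx": 0,"ry": 0,"rz": 0,"fingers": 32},
  {"tx": 0,"ty": -2,"tz": 0,"rx": 0,"ry": 0,"rz": 0,"fingers": 32},
  {"tx": 0,"ty": -3,"tz": 0,"rx": 0,"ry": 0,"rz": 0,"fingers": 32},
  {"tx": 0,"ty": -3,"tz": 0,"rx": 0,"ry": 0,"rz": 0,"fingers": 32},
])

```text
time: 9.7
position: [0.5291, -0.2467, 0.0337]
eef_rot: [3.138, 0.071, 0.001]
ft_force: [-2.1, -12.6, -0.1]
finger_gap: 0.032
```

Emit:
servo_tool([
  {"tx": 0,"ty": 10,"tz": 0,"rx": 0,"ry": 0,"rz": 0,"fingers": 32},
  {"tx": 0,"ty": 25,"tz": -20,"rx": 0,"ry": 0,"rz": 0,"fingers": 32},
  {"tx": 0,"ty": 40,"tz": -70,"rx": 0,"ry": 0,"rz": 0,"fingers": 32},
  {"tx": 0,"ty": 40,"tz": -70,"rx": 0,"ry": 0,"rz": 0,"fingers": 32},
])

```text
time: 10.2
position: [0.5321, -0.2884, 0.1071]
eef_rot: [3.134, 0.07, 0.009]
ft_force: [0.2, 0.2, -0.8]
finger_gap: 0.0319
```

Run:
```python
from fit import *
S=snap('side');T=snap('top')
pd,sc=fit(PD,DECK,[S],(.008,.008,.03));print(pd)
p,sc=fit([*w(PD,28,27),PD[2]],RACK(24),[S],(.008,.01,.05),ch=ORANGE); print(p)
for q in(PD,pd):
    c,s=np.cos(q[2]),np.sin(q[2]); d=p[:2]-q[:2]; print(1000*np.array([c*d[0]+s*d[1],-s*d[0]+c*d[1]]),p[2]-q[2])
draw(S,[(pd,DECK,(0,255,0)),(p,RACK(24),(255,0,0))],'s4.png',(290,180,390,260),7)
```

```text
[ 0.51948727 -0.19570705  0.0322946 ]
[ 0.55032217 -0.18214943  0.07748087]
[31.93466644 27.18757078] 0.033980870302169425
[31.2565855  12.55492742] 0.04518626659369583
```

View pics/s4.png

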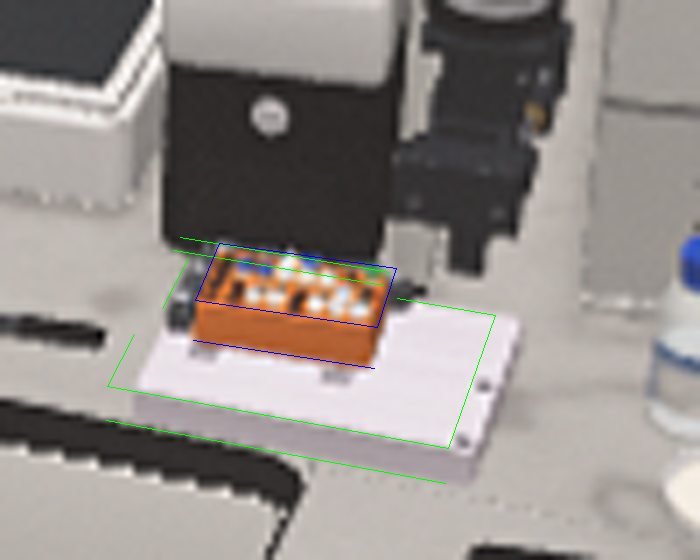

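Run:
```python
from fit import *
S=snap('side');T=snap('top')
c=lambda s,x,y:cv2.resize(s['img'][y:y+50,x:x+80,::-1],None,fx=10,fy=6*1.0,interpolation=cv2.INTER_CUBIC)
a=cv2.resize(S['img'][205:250,305:375,::-1],None,fx=8,fy=8,interpolation=cv2.INTER_CUBIC)
b=cv2.resize(T['img'][195:225,305:375,::-1],None,fx=8,fy=8,interpolation=cv2.INTER_CUBIC)
cv2.imwrite('pics/z5.png',np.vstack([a,b]))
```

```text
(no output)
```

View pics/z5.png

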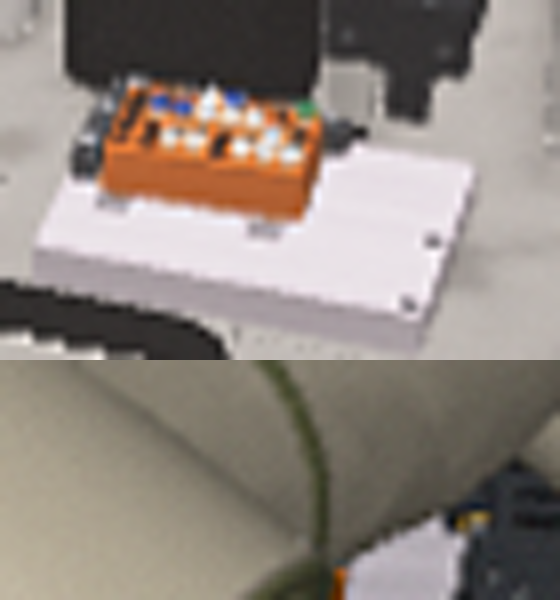

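Run:
```python
from fit import *
S=snap('side')
def L(x,y,z):
    p=unproj(S,(305-.5+.0625+x/8+.44,205+y/8),z)[:2]; c,s=np.cos(PD[2]),np.sin(PD[2]); d=p-PD[:2]; return 1000*np.array([c*d[0]+s*d[1],-s*d[0]+c*d[1]])
for n,x,y,z in(('rFL',103,192,.024),('rFR',303,220,.024),('rFLt',107,160,.052),('rFRt',303,186,.052),('rBRt',320,118,.052),('sockL',113,205,.024),('sockR',265,232,.024),('dFL',38,248,.024),('dFR',422,322,.024),('dBR',473,165,.024)): print(n,L(x,y,z).round(1))
```

```text
rFL [-9.  75.6]
rFR [ -3.3 -28.2]
rFLt [-21.2  71.4]
rFRt [-14.9 -28.7]
rBRt [ 51.7 -24.1]
sockL [-19.3  67.7]
sockR [-20.1 -12. ]
dFL [-69.2  94.2]
dFR [ -74.5 -101.6]
dBR [  74.9 -102.3]
```

Emit:
servo_tool([
  {"tx": -30,"ty": 0,"tz": 0,"rx": 0,"ry": 0,"rz": -10,"fingers": 50},
  {"tx": -54,"ty": -30,"tz": 0,"rx": 0,"ry": 0,"rz": -20,"fingers": 50},
  {"tx": -54,"ty": -70,"tz": 0,"rx": 0,"ry": 0,"rz": -30,"fingers": 50},
  {"tx": -54,"ty": -109,"tz": 0,"rx": 0,"ry": 0,"rz": -40,"fingers": 50},
  {"tx": -54,"ty": -109,"tz": 0,"rx": 0,"ry": 0,"rz": -50,"fingers": 50},
  {"tx": -54,"ty": -109,"tz": 0,"rx": 0,"ry": 0,"rz": -60,"fingers": 50},
  {"tx": -54,"ty": -109,"tz": 0,"rx": 0,"ry": 0,"rz": -70,"fingers": 50},
  {"tx": -54,"ty": -109,"tz": 0,"rx": 0,"ry": 0,"rz": -80,"fingers": 50},
  {"tx": -54,"ty": -109,"tz": 0,"rx": 0,"ry": 0,"rz": -90,"fingers": 50},
  {"tx": -54,"ty": -109,"tz": 30,"rx": 0,"ry": 0,"rz": -90,"fingers": 50},
  {"tx": -54,"ty": -109,"tz": 60,"rx": 0,"ry": 0,"rz": -90,"fingers": 50},
  {"tx": -54,"ty": -109,"tz": 74,"rx": 0,"ry": 0,"rz": -90,"fingers": 50},
  {"tx": -54,"ty": -109,"tz": 74,"rx": 0,"ry": 0,"rz": -90,"fingers": 50},
])

```text
time: 12.08
position: [0.471, -0.179, 0.0277]
eef_rot: [-2.168, -2.27, 0.003]
ft_force: [0.2, -0.1, -0.0]
finger_gap: 0.0499
```

Run:
```python
from fit import *
for y in(.0435,.03): to([*w(PD,-15,31),.033],y,'y')
```

```text
shift [-2.8 32.2 -5.4] turn [-0.2 -0.   0.1] | alt [   0.    -0.3 -179.9]
shift [-2.8 32.2 -5.4] turn [-0.2 -0.   0.9] | alt [   0.    -0.3 -179.1]
```

Emit:
servo_tool([
  {"tx": -2,"ty": 8,"tz": -5,"rx": -0.2,"ry": 0,"rz": 0.4,"fingers": 50},
  {"tx": -2,"ty": 16,"tz": -5,"rx": -0.2,"ry": 0,"rz": 0.4,"fingers": 50},
  {"tx": -2,"ty": 22,"tz": -5,"rx": -0.2,"ry": 0,"rz": 0.4,"fingers": 50},
  {"tx": -2,"ty": 26,"tz": -5,"rx": -0.2,"ry": 0,"rz": 0.4,"fingers": 50},
  {"tx": -2,"ty": 29,"tz": -5,"rx": -0.2,"ry": 0,"rz": 0.4,"fingers": 50},
  {"tx": -2,"ty": 30.5,"tz": -5,"rx": -0.2,"ry": 0,"rz": 0.4,"fingers": 50},
  {"tx": -2,"ty": 30.5,"tz": -5,"rx": -0.2,"ry": 0,"rz": 0.4,"fingers": 50},
])

```text
time: 12.95
position: [0.5015, -0.1796, 0.0325]
eef_rot: [2.178, 2.264, 0.001]
ft_force: [-0.2, -0.1, 0.0]
finger_gap: 0.0498
```

```bash
python3 -c "
from h import *
s=robot.get_state();print(s['ft_force'].round(1),s['torque'].round(2),s['position'].round(4))"
```

```text
[-0.2 -0.1  0. ] [0.06 0.06 0.02] [ 0.5015 -0.1796  0.0325]
```

Emit:
servo_tool([
  {"tx": 0,"ty": 1,"tz": 0,"rx": 0,"ry": 0,"rz": 0,"fingers": 50},
  {"tx": 0,"ty": 1.5,"tz": 0,"rx": 0,"ry": 0,"rz": 0,"fingers": 50},
  {"tx": 0,"ty": 1.5,"tz": 0,"rx": 0,"ry": 0,"rz": 0,"fingers": 50},
])

```text
time: 13.32
position: [0.503, -0.1795, 0.0325]
eef_rot: [2.178, 2.264, 0.001]
ft_force: [-1.1, 0.1, -0.1]
finger_gap: 0.0502
```

Emit:
servo_tool([
  {"tx": 0,"ty": 1,"tz": 0,"rx": 0,"ry": 0,"rz": 0,"fingers": 50},
  {"tx": 0,"ty": 1.5,"tz": 0,"rx": 0,"ry": 0,"rz": 0,"fingers": 50},
  {"tx": 0,"ty": 1.5,"tz": 0,"rx": 0,"ry": 0,"rz": 0,"fingers": 50},
])

```text
time: 13.7
position: [0.5037, -0.1794, 0.0325]
eef_rot: [-2.177, -2.263, 0.001]
ft_force: [-6.9, 0.3, 4.4]
finger_gap: 0.05
```

```bash
python3 -c "
from h import *
s=robot.get_state();print(s['ft_force'].round(1),s['torque'].round(2),s['position'].round(4))"
```

```text
[-6.9  0.3  4.4] [-0.1   0.99 -0.27] [ 0.5037 -0.1794  0.0325]
```

Emit:
servo_tool([
  {"tx": 0,"ty": 0,"tz": 0,"rx": 0,"ry": 0,"rz": 0.5,"fingers": 50},
  {"tx": 0,"ty": 0.3,"tz": 0,"rx": 0,"ry": 0,"rz": 0.8,"fingers": 50},
  {"tx": 0,"ty": 0.3,"tz": 0,"rx": 0,"ry": 0,"rz": 0.8,"fingers": 50},
])

```text
time: 14.08
position: [0.5042, -0.1795, 0.0325]
eef_rot: [-2.193, -2.248, 0.001]
ft_force: [-0.4, 1.4, -0.5]
finger_gap: 0.0502
```

```bash
python3 -c "
from h import *
s=robot.get_state();print(s['ft_force'].round(1),s['torque'].round(2),s['position'].round(4),R.from_rotvec(s['eef_rot']).as_matrix()[:,0].round(4))"
```

```text
[-0.4  1.4 -0.5] [-0.02  0.03  0.  ] [ 0.5042 -0.1795  0.0325] [-2.470e-02  9.997e-01  6.000e-04]
```

Emit:
servo_tool([
  {"tx": 0,"ty": 0.7,"tz": 0,"rx": 0,"ry": 0,"rz": 0,"fingers": 50},
  {"tx": 0,"ty": 1,"tz": 0,"rx": 0,"ry": 0,"rz": 0,"fingers": 50},
  {"tx": 0,"ty": 1,"tz": 0,"rx": 0,"ry": 0,"rz": 0,"fingers": 50},
])

```text
time: 14.45
position: [0.5045, -0.1793, 0.0325]
eef_rot: [-2.192, -2.246, 0.003]
ft_force: [-7.0, 0.3, 4.8]
finger_gap: 0.0498
```

```bash
python3 -c "
from h import *
s=robot.get_state();print(s['ft_force'].round(1),s['torque'].round(2),s['position'].round(4),R.from_rotvec(s['eef_rot']).as_matrix()[:,0].round(4))"
```

```text
[-7.   0.3  4.8] [-0.06  0.99 -0.16] [ 0.5045 -0.1793  0.0325] [-0.0246  0.9997  0.0012]
```

Emit:
servo_tool([
  {"tx": 0,"ty": -20,"tz": 0,"rx": 0,"ry": 0,"rz": 0,"fingers": 50},
  {"tx": 0,"ty": -25,"tz": -50,"rx": 0,"ry": 0,"rz": 0,"fingers": 32},
  {"tx": -40,"ty": -20,"tz": -75,"rx": 0,"ry": 0,"rz": 10,"fingers": 32},
  {"tx": -90,"ty": 0,"tz": -75,"rx": 0,"ry": 0,"rz": 20,"fingers": 32},
  {"tx": -106,"ty": 11,"tz": -75,"rx": 0,"ry": 0,"rz": 30,"fingers": 32},
  {"tx": -106,"ty": 11,"tz": -75,"rx": 0,"ry": 0,"rz": 40,"fingers": 32},
  {"tx": -106,"ty": 11,"tz": -75,"rx": 0,"ry": 0,"rz": 50,"fingers": 32},
  {"tx": -106,"ty": 11,"tz": -75,"rx": 0,"ry": 0,"rz": 60,"fingers": 32},
  {"tx": -106,"ty": 11,"tz": -75,"rx": 0,"ry": 0,"rz": 70,"fingers": 32},
  {"tx": -106,"ty": 11,"tz": -75,"rx": 0,"ry": 0,"rz": 80,"fingers": 32},
  {"tx": -106,"ty": 11,"tz": -75,"rx": 0,"ry": 0,"rz": 89.7,"fingers": 32},
  {"tx": -106,"ty": 11,"tz": -50,"rx": 0,"ry": 0,"rz": 89.7,"fingers": 32},
  {"tx": -106,"ty": 11,"tz": 0,"rx": 0,"ry": 0,"rz": 89.7,"fingers": 32},
  {"tx": -106,"ty": 11,"tz": 0,"rx": 0,"ry": 0,"rz": 89.7,"fingers": 32},
])

```text
time: 16.2
position: [0.5167, -0.2839, 0.0297]
eef_rot: [-3.136, -0.047, 0.013]
ft_force: [0.8, -0.8, -0.2]
finger_gap: 0.032
```

Emit:
servo_tool([
  {"tx": 0,"ty": -15,"tz": 0,"rx": 0,"ry": 0,"rz": 0,"fingers": 32},
  {"tx": 0,"ty": -25,"tz": 0,"rx": 0,"ry": 0,"rz": 0,"fingers": 32},
  {"tx": 0,"ty": -30,"tz": 0,"rx": 0,"ry": 0,"rz": 0,"fingers": 32},
  {"tx": 0,"ty": -34,"tz": 0,"rx": 0,"ry": 0,"rz": 0,"fingers": 32},
  {"tx": 0,"ty": -37,"tz": 0,"rx": 0,"ry": 0,"rz": 0,"fingers": 32},
  {"tx": 0,"ty": -37,"tz": 0,"rx": 0,"ry": 0,"rz": 0,"fingers": 32},
])

```text
time: 16.95
position: [0.5156, -0.2469, 0.03]
eef_rot: [-3.136, -0.047, 0.012]
ft_force: [-0.1, 0.2, -0.3]
finger_gap: 0.0323
```

```bash
python3 -c "
from h import *
s=robot.get_state();print(s['ft_force'].round(1),s['torque'].round(2),s['position'].round(4),R.from_rotvec(s['eef_rot']).as_matrix()[:,0].round(4))"
```

```text
[-0.1  0.2 -0.3] [-0.08  0.04 -0.02] [ 0.5156 -0.2469  0.03  ] [ 0.9995  0.0299 -0.0079]
```

Emit:
servo_tool([
  {"tx": 0,"ty": -1,"tz": 0,"rx": 0,"ry": 0,"rz": 0,"fingers": 32},
  {"tx": 0,"ty": -2,"tz": 0,"rx": 0,"ry": 0,"rz": 0,"fingers": 32},
  {"tx": 0,"ty": -2,"tz": 0,"rx": 0,"ry": 0,"rz": 0,"fingers": 32},
])

```text
time: 17.32
position: [0.5156, -0.2457, 0.0301]
eef_rot: [-3.137, -0.046, 0.012]
ft_force: [-0.1, -5.8, -2.0]
finger_gap: 0.032
```

Emit:
servo_tool([
  {"tx": 0,"ty": -1,"tz": 0,"rx": 0,"ry": 0,"rz": 0,"fingers": 32},
  {"tx": 0,"ty": -2,"tz": 0,"rx": 0,"ry": 0,"rz": 0,"fingers": 32},
  {"tx": 0,"ty": -2,"tz": 0,"rx": 0,"ry": 0,"rz": 0,"fingers": 32},
])

```text
time: 17.7
position: [0.5157, -0.2456, 0.0304]
eef_rot: [-3.141, -0.045, 0.01]
ft_force: [-1.9, -11.0, -0.3]
finger_gap: 0.0321
```

Run:
```python
from fit import *
S=snap('side');T=snap('top')
np.save('S.npy',S,allow_pickle=True);np.save('T.npy',T,allow_pickle=True)
K2=KEEP+[((6,-80,143),(6,80,143)),((-6,-80,125),(-6,-80,143)),((-6,80,125),(-6,80,143))]
for v in([T],[S],[T,S]): print(fit([.520,.193,-.077],KEEP,v,(.008,.008,.08)))
POST=[((49,y+d,12),(49,y+d,162)) for y in(-70,70) for d in(-6,6)]
for v in([T],[S],[T,S]): print('stand',fit([.520,.193,-.077],POST+KEEP[:1],v,(.008,.008,.08)))
p=np.array([.520,.193,-.077])
draw(T,[(p,POST,(0,255,0))],'k1.png',(180,160,260,235),5)
draw(S,[(p,POST,(0,255,0))],'k2.png',(215,165,295,240),5)
cv2.imwrite('pics/k.png',np.hstack([cv2.imread('pics/k1.png'),cv2.imread('pics/k2.png')]))
```

```text
(array([ 0.51988831,  0.19955323, -0.12894373]), np.float64(8196.0810546875))
(array([ 0.51867587,  0.19261968, -0.01900396]), np.float64(13946.9248046875))
(array([ 0.52017723,  0.19285248, -0.07621253]), np.float64(22091.501953125))
stand (array([ 0.51998604,  0.19559631, -0.13670979]), np.float64(10202.78125))
stand (array([ 0.52321422,  0.18169426, -0.03291567]), np.float64(14975.681640625))
stand (array([ 0.51978974,  0.18133936, -0.10116743]), np.float64(21489.671875))
```

View pics/k.png

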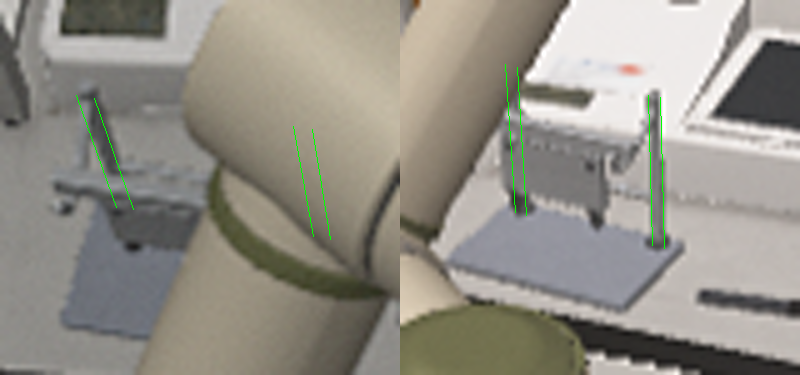

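Emit:
servo_tool([
  {"tx": 0,"ty": 10,"tz": 0,"rx": 0,"ry": 0,"rz": 0,"fingers": 32},
  {"tx": 0,"ty": 25,"tz": -40,"rx": 0,"ry": 0,"rz": 0,"fingers": 60},
  {"tx": 0,"ty": 10,"tz": -100,"rx": 0,"ry": 0,"rz": 0,"fingers": 60},
  {"tx": 0,"ty": -30,"tz": -150,"rx": 0,"ry": 0,"rz": 0,"fingers": 60},
  {"tx": 5,"ty": -438,"tz": -200,"rx": 0,"ry": 0,"rz": 6,"fingers": 60},
  {"tx": 10,"ty": -438,"tz": -200,"rx": 0,"ry": 0,"rz": 6,"fingers": 60},
  {"tx": 17,"ty": -438,"tz": -200,"rx": 0,"ry": 0,"rz": 6,"fingers": 60},
  {"tx": 17,"ty": -438,"tz": -200,"rx": 0,"ry": 0,"rz": 6,"fingers": 60},
  {"tx": 17,"ty": -438,"tz": -200,"rx": 0,"ry": 0,"rz": 6,"fingers": 60},
  {"tx": 17,"ty": -438,"tz": -200,"rx": 0,"ry": 0,"rz": 6,"fingers": 60},
  {"tx": 17,"ty": -438,"tz": -200,"rx": 0,"ry": 0,"rz": 6,"fingers": 60},
  {"tx": 17,"ty": -438,"tz": -200,"rx": 0,"ry": 0,"rz": 6,"fingers": 60},
  {"tx": 17,"ty": -438,"tz": -200,"rx": 0,"ry": 0,"rz": 6,"fingers": 60},
  {"tx": 17,"ty": -438,"tz": -200,"rx": 0,"ry": 0,"rz": 6,"fingers": 60},
])

```text
time: 19.55
position: [0.5215, 0.1914, 0.2305]
eef_rot: [-3.139, 0.122, 0.011]
ft_force: [0.4, -0.2, 0.6]
finger_gap: 0.0598
```

Run:
```python
from fit import *
S=snap('side');T=snap('top')
P0=np.array([.5203,-.2140,.03])
for v in([T],[S],[T,S]): print('deck',fit(P0,DECK,v,(.005,.005,.03)))
p0=[*w(P0,28,31),P0[2]]
for v in([T],[S],[T,S]):
    p,_=fit(p0,RACK(24),v,(.006,.008,.06),ch=ORANGE); c,s=np.cos(P0[2]),np.sin(P0[2]); d=p[:2]-P0[:2]; print('rack',p,1000*np.array([c*d[0]+s*d[1],-s*d[0]+c*d[1]]),p[2]-P0[2])
it=[(P0,DECK+[((-8-15,31+o,24),(8-15,31+o,24)) for o in(-48,-32,32,48)],(0,255,0)),(p0,RACK(24),(255,0,0))]
draw(T,it,'a.png',(305,190,385,260),7);draw(S,it,'b.png',(305,200,375,250),7)
a=cv2.imread('pics/a.png')[:300];b=cv2.imread('pics/b.png')[:300]
w_=max(a.shape[1],b.shape[1]);a,b=[cv2.copyMakeBorder(i,0,0,0,w_-i.shape[1],0) for i in(a,b)]
cv2.imwrite('pics/v9.png',np.vstack([a,b]))
```

```text
deck (array([ 0.5204935 , -0.21110976,  0.03659302]), np.float64(29983.0390625))
deck (array([ 0.52039299, -0.20921508,  0.03174629]), np.float64(27199.9296875))
deck (array([ 0.52060402, -0.21088633,  0.03911846]), np.float64(56676.27734375))
rack [ 0.55005109 -0.17829617  0.02336359] [30.80865826 34.79536726] -0.006636414528456935
rack [ 0.55476729 -0.18061014  0.04420633] [35.45333133 32.34097076] 0.014206332392957939
rack [ 0.55044437 -0.17935785  0.01814922] [31.16991627 33.72236969] -0.01185077510596752
```

View pics/v9.png

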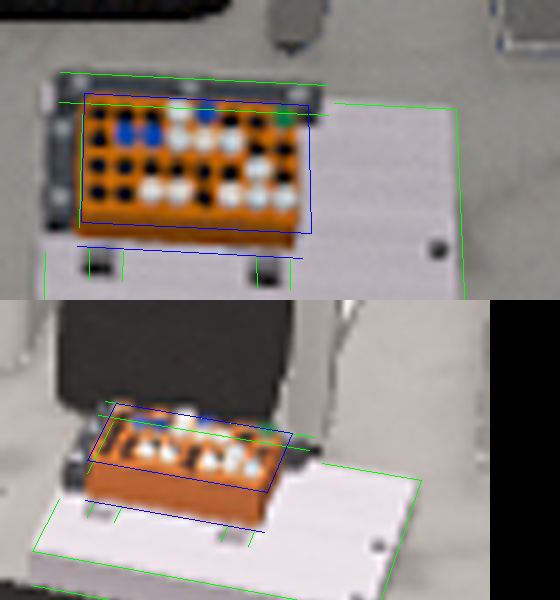

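Emit:
servo_tool([
  {"tx": -13,"ty": 50,"tz": 0,"rx": 0,"ry": 0,"rz": -10,"fingers": 50},
  {"tx": -13,"ty": 110,"tz": 0,"rx": 0,"ry": 0,"rz": -20,"fingers": 50},
  {"tx": -13,"ty": 170,"tz": 0,"rx": 0,"ry": 0,"rz": -30,"fingers": 50},
  {"tx": -13,"ty": 230,"tz": 0,"rx": 0,"ry": 0,"rz": -40,"fingers": 50},
  {"tx": -13,"ty": 290,"tz": 0,"rx": 0,"ry": 0,"rz": -50,"fingers": 50},
  {"tx": -13,"ty": 340,"tz": 30,"rx": 0,"ry": 0,"rz": -60,"fingers": 50},
  {"tx": -13,"ty": 377,"tz": 60,"rx": 0,"ry": 0,"rz": -70,"fingers": 50},
  {"tx": -13,"ty": 377,"tz": 90,"rx": 0,"ry": 0,"rz": -80,"fingers": 50},
  {"tx": -13,"ty": 377,"tz": 120,"rx": 0,"ry": 0,"rz": -90,"fingers": 50},
  {"tx": -13,"ty": 377,"tz": 150,"rx": 0,"ry": 0,"rz": -96,"fingers": 50},
  {"tx": -13,"ty": 377,"tz": 185,"rx": 0,"ry": 0,"rz": -96,"fingers": 50},
  {"tx": -13,"ty": 377,"tz": 197,"rx": 0,"ry": 0,"rz": -96,"fingers": 50},
  {"tx": -13,"ty": 377,"tz": 197,"rx": 0,"ry": 0,"rz": -96,"fingers": 50},
])

```text
time: 21.28
position: [0.478, -0.1834, 0.0338]
eef_rot: [-2.188, -2.247, 0.007]
ft_force: [-0.3, -0.4, 1.1]
finger_gap: 0.0502
```

Run:
```python
from fit import *
to([.5040,-.18,.033],.032,'y')
```

```text
shift [ 2.7 26.1  0.6] turn [-0.4 -0.1 -0.3] | alt [-1.000e-01  6.000e-01  1.797e+02]
```

Emit:
servo_tool([
  {"tx": 2.5,"ty": 15,"tz": 0,"rx": -0.4,"ry": 0,"rz": -0.3,"fingers": 50},
  {"tx": 2.5,"ty": 22,"tz": 0,"rx": -0.4,"ry": 0,"rz": -0.3,"fingers": 50},
  {"tx": 2.5,"ty": 24.5,"tz": 0,"rx": -0.4,"ry": 0,"rz": -0.3,"fingers": 50},
  {"tx": 2.5,"ty": 26,"tz": 0,"rx": -0.4,"ry": 0,"rz": -0.3,"fingers": 50},
  {"tx": 2.5,"ty": 26,"tz": 0,"rx": -0.4,"ry": 0,"rz": -0.3,"fingers": 50},
])

```text
time: 21.9
position: [0.5038, -0.1802, 0.0336]
eef_rot: [-2.185, -2.256, -0.001]
ft_force: [0.2, -0.3, -0.0]
finger_gap: 0.0498
```

Emit:
servo_tool([
  {"tx": 0,"ty": 0.7,"tz": 0,"rx": 0,"ry": 0,"rz": 0,"fingers": 50},
  {"tx": 0,"ty": 1.2,"tz": 0,"rx": 0,"ry": 0,"rz": 0,"fingers": 50},
  {"tx": 0,"ty": 1.2,"tz": 0,"rx": 0,"ry": 0,"rz": 0,"fingers": 50},
])

```text
time: 22.28
position: [0.5043, -0.1802, 0.0336]
eef_rot: [-2.184, -2.254, 0.001]
ft_force: [-6.0, -0.7, 3.8]
finger_gap: 0.0499
```

```bash
python3 -c "
from h import *
s=robot.get_state();print(s['ft_force'].round(1),s['torque'].round(2),s['position'].round(4),R.from_rotvec(s['eef_rot']).as_matrix()[:,0].round(4))"
```

```text
[-6.  -0.7  3.8] [-0.16  0.87 -0.15] [ 0.5043 -0.1802  0.0336] [-0.0316  0.9995  0.0016]
```

Emit:
servo_tool([
  {"tx": 0,"ty": 0.8,"tz": 0,"rx": 0,"ry": 0,"rz": 0,"fingers": 50},
  {"tx": 0,"ty": 0.8,"tz": 0,"rx": 0,"ry": 0,"rz": 0,"fingers": 50},
  {"tx": 0,"ty": -20,"tz": 0,"rx": 0,"ry": 0,"rz": 0,"fingers": 50},
  {"tx": 0,"ty": -26,"tz": -40,"rx": 0,"ry": 0,"rz": 0,"fingers": 50},
  {"tx": 0,"ty": -26,"tz": -100,"rx": 0,"ry": 0,"rz": 10,"fingers": 50},
  {"tx": 50,"ty": -20,"tz": -160,"rx": 0,"ry": 0,"rz": 20,"fingers": 50},
  {"tx": 110,"ty": -10,"tz": -190,"rx": 0,"ry": 0,"rz": 30,"fingers": 50},
  {"tx": 170,"ty": 0,"tz": -190,"rx": 0,"ry": 0,"rz": 40,"fingers": 50},
  {"tx": 230,"ty": 10,"tz": -190,"rx": 0,"ry": 0,"rz": 50,"fingers": 50},
  {"tx": 290,"ty": 20,"tz": -190,"rx": 0,"ry": 0,"rz": 60,"fingers": 50},
  {"tx": 340,"ty": 27,"tz": -190,"rx": 0,"ry": 0,"rz": 70,"fingers": 50},
  {"tx": 372,"ty": 27,"tz": -190,"rx": 0,"ry": 0,"rz": 80,"fingers": 50},
  {"tx": 372,"ty": 27,"tz": -190,"rx": 0,"ry": 0,"rz": 90,"fingers": 50},
  {"tx": 372,"ty": 27,"tz": -190,"rx": 0,"ry": 0,"rz": 96.2,"fingers": 50},
  {"tx": 372,"ty": 27,"tz": -190,"rx": 0,"ry": 0,"rz": 96.2,"fingers": 50},
])

```text
time: 24.15
position: [0.5199, 0.1924, 0.2241]
eef_rot: [-3.138, 0.118, 0.003]
ft_force: [0.1, -0.3, 0.7]
finger_gap: 0.05
```

Run:
```python
from fit import *
to([.520,.1915,.117],-.077,'x')
S=snap('side');T=snap('top')
a=cv2.resize(S['img'][165:235,215:295,::-1],None,fx=5,fy=5,interpolation=cv2.INTER_CUBIC)
b=cv2.resize(T['img'][165:235,180:260,::-1],None,fx=5,fy=5,interpolation=cv2.INTER_CUBIC)
cv2.imwrite('pics/v10.png',np.hstack([a,b]))
```

```text
shift [  0.4   1.  107.1] turn [-0.1  0.1  0.1] | alt [-2.000e-01 -1.000e-01 -1.799e+02]
```

View pics/v10.png

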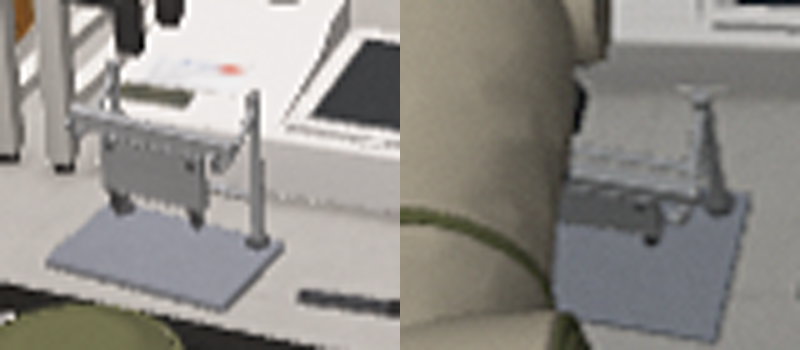

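Emit:
servo_tool([
  {"tx": 0,"ty": 1,"tz": 50,"rx": 0,"ry": 0,"rz": 0.1,"fingers": 50},
  {"tx": 0,"ty": 1,"tz": 95,"rx": 0,"ry": 0,"rz": 0.1,"fingers": 50},
  {"tx": 0,"ty": 1,"tz": 107,"rx": 0,"ry": 0,"rz": 0.1,"fingers": 50},
  {"tx": 0,"ty": 1,"tz": 107,"rx": 0,"ry": 0,"rz": 0.1,"fingers": 50},
  {"tx": 0,"ty": 1,"tz": 107,"rx": 0,"ry": 0,"rz": 0.1,"fingers": 5},
  {"tx": 0,"ty": 1,"tz": 107,"rx": 0,"ry": 0,"rz": 0.1,"fingers": 5},
  {"tx": 0,"ty": 1,"tz": 107,"rx": 0,"ry": 0,"rz": 0.1,"fingers": 5},
  {"tx": 0,"ty": 1,"tz": 107,"rx": 0,"ry": 0,"rz": 0.1,"fingers": 5},
  {"tx": 0,"ty": 1,"tz": 107,"rx": 0,"ry": 0,"rz": 0.1,"fingers": 5},
], squeeze=35)

```text
time: 25.38
position: [0.5198, 0.1913, 0.1174]
eef_rot: [-3.138, 0.118, 0.003]
ft_force: [0.6, -0.6, 0.9]
finger_gap: 0.012
```

Emit:
servo_tool([
  {"tx": 0,"ty": 0,"tz": -15,"rx": 0,"ry": 0,"rz": 0,"fingers": 5},
  {"tx": 0,"ty": 0,"tz": -40,"rx": 0,"ry": 0,"rz": 0,"fingers": 5},
  {"tx": 0,"ty": 0,"tz": -70,"rx": 0,"ry": 0,"rz": 0,"fingers": 5},
  {"tx": 0,"ty": 0,"tz": -100,"rx": 0,"ry": 0,"rz": 0,"fingers": 5},
  {"tx": 0,"ty": 0,"tz": -100,"rx": 0,"ry": 0,"rz": 0,"fingers": 5},
])

```text
time: 26.0
position: [0.5207, 0.1913, 0.2196]
eef_rot: [-3.137, 0.118, -0.004]
ft_force: [0.8, -0.6, -3.0]
finger_gap: 0.012
```

Emit:
servo_tool([
  {"tx": 0,"ty": 25,"tz": 0,"rx": 0,"ry": 0,"rz": -1,"fingers": 5},
  {"tx": 2,"ty": 65,"tz": 0,"rx": 0,"ry": 0,"rz": -2,"fingers": 5},
  {"tx": 4,"ty": 110,"tz": 0,"rx": 0,"ry": 0,"rz": -3,"fingers": 5},
  {"tx": 6,"ty": 155,"tz": 0,"rx": 0,"ry": 0,"rz": -4,"fingers": 5},
  {"tx": 8,"ty": 200,"tz": 0,"rx": 0,"ry": 0,"rz": -5,"fingers": 5},
  {"tx": 10,"ty": 245,"tz": 0,"rx": 0,"ry": 0,"rz": -6.2,"fingers": 5},
  {"tx": 13,"ty": 290,"tz": 0,"rx": 0,"ry": 0,"rz": -6.2,"fingers": 5},
  {"tx": 13,"ty": 330,"tz": 0,"rx": 0,"ry": 0,"rz": -6.2,"fingers": 5},
  {"tx": 13,"ty": 360,"tz": 0,"rx": 0,"ry": 0,"rz": -6.2,"fingers": 5},
  {"tx": 13,"ty": 374,"tz": 0,"rx": 0,"ry": 0,"rz": -6.2,"fingers": 5},
  {"tx": 13,"ty": 374,"tz": 0,"rx": 0,"ry": 0,"rz": -6.2,"fingers": 5},
  {"tx": 13,"ty": 374,"tz": 0,"rx": 0,"ry": 0,"rz": -6.2,"fingers": 5},
])

```text
time: 27.5
position: [0.5056, -0.1816, 0.2186]
eef_rot: [-3.138, -0.053, -0.004]
ft_force: [0.6, -0.2, -2.7]
finger_gap: 0.0119
```

Run:
```python
from fit import *
P0=np.array([.5203,-.2140,.032]); tgt=w(P0,-15,31); print('seat',tgt)
st=robot.get_state(); to([*tgt,.11],P0[2],'x')
zk=(st['position'][2]-.047)*1000
K=[((-6,-50,zk),(-6,50,zk)),((-6,-50,zk),(-6,-50,zk+50)),((-6,50,zk),(-6,50,zk+50)),((-6,-80,zk+55),(-6,80,zk+55)),((-6,-80,zk+73),(-6,80,zk+73)),((-6,-80,zk+55),(-6,-80,zk+73)),((-6,80,zk+55),(-6,80,zk+73))]
S=snap('side')
p0=[*st['position'][:2],.032]; p,_=fit(p0,K,[S],(.004,.01,.03)); print(p0,p)
it=[(p0,K,(0,255,0)),(P0,DECK[:4],(0,255,0))]
draw(S,it,'v11.png',(290,150,400,250),6)
```

```text
seat [ 0.50431585 -0.18349579]
shift [ -1.6   2.2 108.5] turn [-0.2 -0.1  0.1] | alt [   0.2   -0.2 -179.9]
[np.float64(0.5055802959052955), np.float64(-0.18157143093621922), 0.032] [ 0.50352798 -0.17814891  0.00983781]
```

View pics/v11.png

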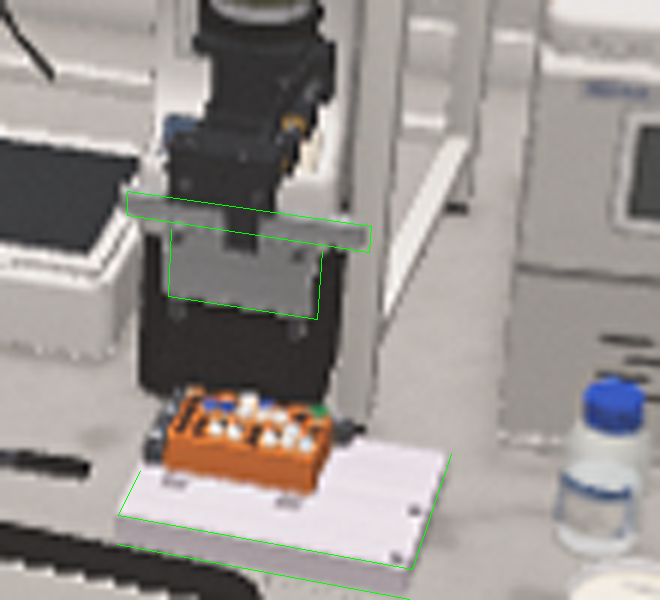

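Emit:
servo_tool([
  {"tx": -1.5,"ty": 2,"tz": 40,"rx": -0.2,"ry": -0.1,"rz": 0,"fingers": 5},
  {"tx": -1.5,"ty": 2,"tz": 80,"rx": -0.2,"ry": -0.1,"rz": 0,"fingers": 5},
  {"tx": -1.5,"ty": 2,"tz": 110,"rx": -0.2,"ry": -0.1,"rz": 0,"fingers": 5},
  {"tx": -1.5,"ty": 2,"tz": 118,"rx": -0.2,"ry": -0.1,"rz": 0,"fingers": 5},
  {"tx": -1.5,"ty": 2,"tz": 118,"rx": -0.2,"ry": -0.1,"rz": 0,"fingers": 5},
])

```text
time: 28.18
position: [0.5048, -0.183, 0.1012]
eef_rot: [3.14, 0.055, 0.002]
ft_force: [-0.0, 0.4, -1.2]
finger_gap: 0.0116
```

Run:
```python
from fit import *
to([.5042,-.1835,.1],.032,'x'); print(robot.get_state()['ft_force'])
S=snap('side'); T=snap('top')
a=cv2.resize(S['img'][200:245,305:365,::-1],None,fx=8,fy=8,interpolation=cv2.INTER_CUBIC)
b=cv2.resize(T['img'][200:245,305:345,::-1],None,fx=8,fy=8,interpolation=cv2.INTER_CUBIC)
cv2.imwrite('pics/v12.png',np.hstack([a,b]))
```

```text
shift [-0.7  0.5  1.2] turn [ 0.1 -0.1  0.2] | alt [ 1.000e-01  1.000e-01 -1.798e+02]
[-0.04576779  0.36091144 -1.21601743]
```

View pics/v12.png

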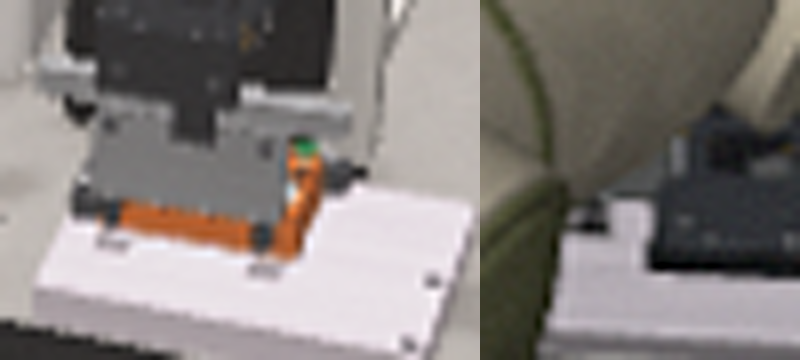

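Emit:
servo_tool([
  {"tx": -0.6,"ty": 0.8,"tz": 3,"rx": 0,"ry": 0,"rz": 0.1,"fingers": 5},
  {"tx": -0.6,"ty": 0.8,"tz": 6,"rx": 0,"ry": 0,"rz": 0.1,"fingers": 5},
  {"tx": -0.6,"ty": 0.8,"tz": 9,"rx": 0,"ry": 0,"rz": 0.1,"fingers": 5},
  {"tx": -0.6,"ty": 0.8,"tz": 12,"rx": 0,"ry": 0,"rz": 0.1,"fingers": 5},
  {"tx": -0.6,"ty": 0.8,"tz": 13,"rx": 0,"ry": 0,"rz": 0.1,"fingers": 5},
])

```text
time: 28.9
position: [0.5045, -0.1842, 0.0887]
eef_rot: [3.139, 0.051, 0.004]
ft_force: [-0.3, 0.2, -3.1]
finger_gap: 0.0114
```

Emit:
servo_tool([
  {"tx": 0,"ty": 0,"tz": 2,"rx": 0,"ry": 0,"rz": 0,"fingers": 5},
  {"tx": 0,"ty": 0,"tz": 4,"rx": 0,"ry": 0,"rz": 0,"fingers": 5},
  {"tx": 0,"ty": 0,"tz": 6,"rx": 0,"ry": 0,"rz": 0,"fingers": 5},
  {"tx": 0,"ty": 0,"tz": 6,"rx": 0,"ry": 0,"rz": 0,"fingers": 5},
])

```text
time: 29.4
position: [0.5045, -0.1842, 0.0826]
eef_rot: [3.139, 0.051, 0.004]
ft_force: [-0.3, 0.8, -1.9]
finger_gap: 0.0119
```

Emit:
servo_tool([
  {"tx": 0,"ty": 0,"tz": 2,"rx": 0,"ry": 0,"rz": 0,"fingers": 5},
  {"tx": 0,"ty": 0,"tz": 4,"rx": 0,"ry": 0,"rz": 0,"fingers": 5},
  {"tx": 0,"ty": 0,"tz": 5,"rx": 0,"ry": 0,"rz": 0,"fingers": 5},
  {"tx": 0,"ty": 0,"tz": 5,"rx": 0,"ry": 0,"rz": 0,"fingers": 5},
])

```text
time: 29.9
position: [0.5045, -0.1842, 0.0775]
eef_rot: [3.139, 0.051, 0.004]
ft_force: [-0.1, 0.8, -2.1]
finger_gap: 0.0118
```

Legs are in the sockets without resistance. Going on down to the shoulder contact (~0.0714).

Emit:
servo_tool([
  {"tx": 0,"ty": 0,"tz": 2,"rx": 0,"ry": 0,"rz": 0,"fingers": 5},
  {"tx": 0,"ty": 0,"tz": 4,"rx": 0,"ry": 0,"rz": 0,"fingers": 5},
  {"tx": 0,"ty": 0,"tz": 5.5,"rx": 0,"ry": 0,"rz": 0,"fingers": 5},
  {"tx": 0,"ty": 0,"tz": 6.5,"rx": 0,"ry": 0,"rz": 0,"fingers": 5},
  {"tx": 0,"ty": 0,"tz": 6.5,"rx": 0,"ry": 0,"rz": 0,"fingers": 5},
])

```text
time: 30.52
position: [0.5046, -0.1843, 0.0715]
eef_rot: [3.139, 0.051, 0.004]
ft_force: [-1.7, 0.8, 5.4]
finger_gap: 0.0118
```

Emit:
servo_tool([
  {"tx": 0,"ty": 0,"tz": 0.7,"rx": 0,"ry": 0,"rz": 0,"fingers": 5},
  {"tx": 0,"ty": 0,"tz": 0.3,"rx": 0,"ry": 0,"rz": 0,"fingers": 16},
  {"tx": 0,"ty": 0,"tz": 0,"rx": 0,"ry": 0,"rz": 0,"fingers": 40},
  {"tx": 0,"ty": 0,"tz": 0,"rx": 0,"ry": 0,"rz": 0,"fingers": 40},
  {"tx": 0,"ty": 0,"tz": 0,"rx": 0,"ry": 0,"rz": 0,"fingers": 40},
  {"tx": 0,"ty": 0,"tz": -20,"rx": 0,"ry": 0,"rz": 0,"fingers": 40},
  {"tx": 0,"ty": 0,"tz": -60,"rx": 0,"ry": 0,"rz": 0,"fingers": 40},
  {"tx": 0,"ty": 0,"tz": -110,"rx": 0,"ry": 0,"rz": 0,"fingers": 40},
  {"tx": 0,"ty": -200,"tz": -160,"rx": 0,"ry": 0,"rz": 0,"fingers": 40},
  {"tx": 0,"ty": -200,"tz": -160,"rx": 0,"ry": 0,"rz": 0,"fingers": 40},
  {"tx": 0,"ty": -200,"tz": -160,"rx": 0,"ry": 0,"rz": 0,"fingers": 40},
  {"tx": 0,"ty": -200,"tz": -160,"rx": 0,"ry": 0,"rz": 0,"fingers": 40},
])

```text
time: 32.02
position: [0.4975, 0.0184, 0.2321]
eef_rot: [3.139, 0.057, 0.007]
ft_force: [0.4, -1.2, 0.1]
finger_gap: 0.0401
```

Run:
```python
from fit import *
P0=np.array([.5203,-.2140,.032]); z=24
K=[((-6,-50,z),(-6,50,z)),((-6,-50,z),(-6,-50,z+50)),((-6,50,z),(-6,50,z+50)),((-6,-80,z+55),(-6,80,z+55)),((-6,-80,z+73),(-6,80,z+73)),((-6,-80,z+55),(-6,-80,z+73)),((-6,80,z+55),(-6,80,z+73)),((6,-80,z+73),(6,80,z+73))]
S=snap('side');T=snap('top')
k0=[*w(P0,-15,31),.032]
for v in([T],[S],[T,S]):
    for q,sg,ch in((k0,K,None),(P0,DECK[:3]+DECK[-1:],None)):
        print(np.round(fit(q,sg,v,(.006,.006,.04),ch=ch)[0],4))
for s,n,c in((S,'e1.png',(290,180,390,250)),(T,'e2.png',(290,180,390,250))): draw(s,[],n,c,5)
cv2.imwrite('pics/e.png',np.vstack([cv2.imread('pics/e1.png')[:290],cv2.imread('pics/e2.png')[:300]]))
print(robot.get_state()['time'],robot.get_state()['finger_gap'])
```

```text
[ 0.5094 -0.1792  0.0947]
[ 0.5207 -0.2113  0.0384]
[ 0.5109 -0.1805  0.0444]
[ 0.5192 -0.2097  0.0286]
[ 0.5101 -0.1788  0.0834]
[ 0.5203 -0.2106  0.0357]
32.125 0.04045557081067787
```

Run:
```python
from fit import *
for n,P0 in(('side',[.5195,-.2103,.032]),('top',[.5205,-.2112,.035])):
    s=snap(n); im=s['img'].astype(np.float32)
    for y in(0,31,60):
        # front-face line x=-21 : up the face z 24..97, preceded by deck x -45..-21 ; then back over the rack
        L=[(x,y,24) for x in range(-41,-21,4)]+[(-21,y,z) for z in range(24,98,6)]+[(x,y,97) for x in range(-21,-5,4)]+[(-9,y,97-0) ]+[(x,y,97) for x in range(-6,20,6)]
        q=proj(s,X(P0,np.array(L))).astype(np.float32)
        v=cv2.remap(im,q[:,0].reshape(1,-1),q[:,1].reshape(1,-1),cv2.INTER_LINEAR)[0]
        print(n,y,'deck',v[:5].mean(1).round().astype(int),'face',[f'{int(a.mean())}/{int(a[0]-a[2])}' for a in v[5:18]],'top',[f'{int(a.mean())}/{int(a[0]-a[2])}' for a in v[18:]])
```

```text
side 0 deck [230 231 233 228 209] face ['171/4', '123/2', '120/1', '119/1', '121/1', '120/2', '120/1', '119/2', '118/0', '123/1', '128/1', '121/2', '140/2'] top ['150/1', '166/0', '131/0', '94/1', '94/1', '71/2', '41/2', '46/3', '47/4', '47/3']
side 31 deck [231 231 233 235 225] face ['197/2', '131/2', '122/0', '122/2', '122/1', '118/1', '121/1', '121/1', '119/2', '128/1', '125/1', '118/3', '153/0'] top ['164/0', '170/0', '168/0', '138/0', '138/0', '111/1', '69/1', '42/0', '44/2', '47/3']
side 60 deck [231 230 233 237 210] face ['178/3', '122/1', '123/1', '123/2', '122/2', '120/1', '120/1', '121/2', '120/1', '138/2', '136/1', '125/2', '167/0'] top ['177/0', '186/0', '181/2', '135/3', '135/3', '100/2', '59/2', '44/3', '47/3', '47/4']
top 0 deck [175 173 176 180 175] face ['129/0', '87/0', '74/0', '75/-1', '74/-2', '76/0', '77/0', '77/0', '73/-1', '73/-2', '78/0', '89/-1', '110/-2'] top ['115/-2', '135/-4', '130/0', '134/43', '134/43', '125/91', '129/55', '167/59', '80/96', '90/165']
top 31 deck [170 174 176 181 176] face ['142/0', '100/-1', '76/-1', '75/-1', '77/-1', '77/-2', '77/-1', '76/0', '80/0', '90/-1', '103/0', '79/0', '89/0'] top ['91/-1', '132/-3', '134/-11', '112/28', '112/28', '61/123', '30/28', '71/106', '147/47', '191/26']
top 60 deck [174 172 174 180 181] face ['162/-1', '109/-1', '69/-1', '77/-1', '78/0', '78/0', '79/-1', '78/0', '76/-1', '74/0', '78/0', '87/0', '106/-2'] top ['111/-2', '139/-5', '130/-2', '115/59', '115/59', '104/132', '75/141', '86/167', '111/100', '92/-44']
```

```bash
python3 -c "
from h import *
print(robot.job_done())"
```

```text
the job is handed in; nothing more can be done
None
```

I slid the rack home against both rails, moved the keeper from its hooks into the sockets, let go, and handed the job in at about 32 s of the 72 s allowed. No verdict was reported.

**Rack:** I pushed it with the fingertips: the front face, then the right end, the front again, the right end again, and a last front push. The first push on its right end left it turned by about 0.05 rad, so I repeated both pushes. The last end push ended on a hard stop at about 11 N. The last front push stopped at the same x as before (about 0.504 m), with the load on both fingers. The top picture, taken before that last push, showed the rack square against both rails.

**Keeper:** I lifted it about 100 mm off the hooks. Its legs went into the sockets without resistance and it stopped at the expected height (TCP z 0.0715 m, expected 0.0714 m). I then opened the gripper and moved the arm clear.

**Last checks:**
- **Passed:** brightness along the keeper's face in both cameras put its lower edge at the deck top and its upper face where the seat predicts, so it looks upright, square and fully down.
- **Disagreed:** an automatic edge fit of the seated keeper was about 6 mm off in x, at the edge of its search range and with an odd yaw. I took it to have locked onto the wrong edges and did not use it.
- **Disagreed:** deck y was about 3 mm different between the cameras and touch. I used the touch value.
- **Not done:** I could not view the final picture because the 12-picture limit was reached. I did not re-measure the other things on the worktop at the end; I saw no sign that the arm touched them.

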